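Draw out and hold the tow handle of a craft case

ROBOT

A 6-joint arm with a two-finger parallel gripper is mounted at the origin on the work surface. World frame = base frame: x ahead of the robot, y to its left, z up, the work surface at z = 0. Lengths are in m, angles in rad, forces in N, time in s.
With the tool pointing down it reaches from about 0.35 to 0.85 m from the base axis. Payload 8.1 kg.
Tool frame: the origin (TCP) lies where the fingers leave the gripper's body, on its centre line; the fingertips stand 84 mm ahead of it and the grasp point (between the pads) lies 65 mm ahead of it; z points along the fingers, y is the line along which they close (so a half turn about z gives the same grasp; the last joint's range is limited). The gripper opens to 93 mm and grips with 3 to 60 N. Pads are 15 mm wide; open, the fingers measure 128 mm over their backs; the gripper's body (75 mm by 188 mm) begins 65 mm behind the grasp point.
Start: joints at [1.253, 0.13, 1.488, -0, 1.523, -0.085], TCP at [0.138, 0.584, 0.303] pointing down, gripper open.
Joint ranges: [-2.96, 2.96], [-0.89, 2.26], [0.02, 2.5], [-1.34, 4.48], [0, 2.73], [-2.66, 2.66]. Speed limits (rad/s): [2.39, 2.39, 2.79, 3.14, 3.14, 3.14].

INTERFACE

Orientations are given as a rotation vector (axis times angle).
In Python, from plant import robot gives the robot as it stands.
- The arm moves only by the shell command python3 -m jog 'ROWS' [FORCE]. ROWS is text: rows parted by semicolons, each of 5 numbers parted by spaces: the opening, from 0 (shut) to 1 (fully open), then the shift along the tool's x, y, z in m, then the turn about the tool's z in degrees. A call has 1 to 10 rows; each row shifts and turns the commanded pose from where the row before left it, along the tool's axes as they then stand; what a row does not reach is not made up. A row lasts 1/12 s, in which the tool goes at most 41.7 mm and 7.16 degrees, less where a joint would pass 70% of its speed; a pose out of reach is approached as far as the arm can. A call with a gripper value outside its range is refused whole. The fingers move at their own pace and stop on an object; FORCE is the grip in N (left out, the last holds). Time passes only in rows, so rows that do not move let the fingers close. It gives the time, the measured TCP pose, the force, the opening and the grip force at its end, in the units of the state.
- robot.read_state(): the state, without advancing time (a new reading comes with each control period).
- robot.read_camera(name): name is "scene" or "top" or "wrist"; returns a dict with "color" (384x512x3 uint8, red, green, blue), "intrinsics" (3x3 intrinsics, pixels), "pose" (4x4, takes a point from camera to world coordinates); the wrist camera has in their place "tool_from_camera" (4x4, takes a point from camera to tool coordinates, whose origin is the TCP and whose axes are the flange's). Camera axes: x right, y down, z forward; pixel columns grow to the right and rows downward; lengths in m; the calibration is good to about 2 mm. A picture is of the moment at which its call begins: read the wrist's pose just before it. There is no depth.
- robot.close_job(): hands the job in; it is judged then, once.
The state is a dict: "t": time; "q": joint angles; "dq": joint speeds; "joint_torque": joint torques, N m; "tool_pos": TCP position; "orientation": TCP orientation; "force": force on the tool from outside, world axes, zero at the start; "wrist_torque": the same for the moment, N m; "opening": finger opening in m; "gripper_force": force on a finger pad.
Only numpy, scipy, OpenCV 4.12 (cv2) and the standard library are available. Lean on these libraries where they do the work, as an engineer would, in place of code of your own. Each camera call takes 0.05 s, during which the arm holds its last target. There are 200 camera calls.

TASK

The wheeled case is packed for the fair. Squeeze the release button in the grip bar of its tow handle, pull the handle straight up past the first stop to the second stop, fully out, and let the button spring out again so that the handle latches there. Finish while still holding the grip bar with the gripper closed on it and the button not pressed, and leave the things on the bench where they are.

Things in the scene. Friction and masses are not known exactly. Their poses are not given: they have to be found in the camera images.
- case: Black wheeled case with aluminium edges, 360 mm wide (y), 240 deep (x), 740 high, braked and immovable, on the floor beyond the bench's far edge (world x 0.47); its lid is 10 mm below bench level. Origin: midway between the tow handle's two guide tubes, level with their collar tops (world z 0). z up, y along the grip bar, -x the handle side, towards the robot; the lid spans x 20 to 260 mm.
- grip: The tow handle's grip bar: grey plastic, level, 164 mm long (y), 24 thick (x), 26 high (z), on two 15 mm tubes at y = +-66 mm. Origin: centre of the bar, 40 mm above the collars when down; it rises with the handle and keeps the case's yaw. The release button is in the middle of its +x face; from 22 mm out to the ends the bar is plain. A grasp 45 mm off the middle clears the button.
- button_face (a point): Centre of the face of the release button: plain metal, 38 mm long (y), 14 high (z), mid-height in the middle of the bar's +x face (towards the lid). At rest it stands 5 mm proud (17 mm from the bar's centre; bar plus button 29 mm thick); it is pressed towards -x until flush. Squeezing the middle of the bar from above, fingers closing along the bar's x, presses it fully.
- button (a joint): Travel of the release button, m: 0 out, 0.005 flush. Spring 3 N at first, 7 N when flush. Pressed 3.5 mm or more it frees the handle. Between stops the bolt holds the button in by 3.5 mm even when let go; at a stop the released button springs out to 0 and the handle is latched.
- handle (a joint): Extension of the tow handle, m, straight up: 0 down (latched, as at the start), 0.140 first stop, 0.280 second stop; an end stop blocks it at 0.281. Latched play 1 to 2 mm. With the button held in it passes the first stop; with the button let go between stops it catches at the next. Raising it takes about 10 N (0.4 kg plus 6 N friction); let go, it stays at its height.
- paste_jar: Bystander: closed glass jar with a white lid, 60 mm in diameter, 75 mm high, standing on the bench near its far edge. Origin: centre of the underside.
- tape_roll: Bystander: roll of tape lying flat on the bench, 90 mm outer diameter, 24 mm high. Origin: centre of the underside.
- doll_base: Bystander: turned dark wood figure stand, disc of 84 mm diameter with a short stem, 50 mm high. Origin: centre of the underside.

How it is judged:
By the outcome, as a careful person would: the job done as asked, in the order asked, and still so for the second after the job is handed in, while the arm keeps its last pose, push and grip.
It also fails if it takes over 42 s, if anything falls off the work surface, if the arm or the gripper's body presses on something with over 40 N, if the wrist force passes 120 N, or if a joint passes its speed limit or range.

## Working session

There is one attempt and no reset: what is moved stays moved. The work goes in short steps, Python scripts to look and compute and a shell command to move; the robot and the scene stay as the last step left them, time stands still between calls to the robot, and variables do not carry over. Pictures are saved under pics/ and viewed, at most 10 in all, crops included, and the job is handed in when it is done.

```bash
mkdir -p pics; python3 - <<'E'
from plant import robot
import cv2,numpy as np
s=robot.read_state();print(s['t'],s['tool_pos'],s['orientation'],s['opening'])
for n in("scene","top"):
    c=robot.read_camera(n);cv2.imwrite(f"pics/{n}0.png",c['color'][...,::-1]);print(n,c['intrinsics'].tolist(),np.round(c['pose'],4).tolist())
E
```

```text
0.0 [0.13827356 0.58341834 0.30165632] [-3.64802869e-01 -3.11994230e+00  2.89208444e-03] 0.09260032912887663
scene [[387.7649988325045, 0.0, 252.45132326386226], [0.0, 387.7649988325045, 185.6143176809429], [0.0, 0.0, 1.0]] [[0.7272, 0.3835, -0.5694, 1.0106], [0.6863, -0.4239, 0.591, -0.5015], [-0.0147, -0.8206, -0.5714, 0.5327], [0.0, 0.0, 0.0, 1.0]]
top [[369.9026929724204, 0.0, 261.34039010940216], [0.0, 369.9026929724204, 191.84907817398582], [0.0, 0.0, 1.0]] [[0.0273, -0.9939, 0.1071, 0.4285], [-0.9995, -0.0288, -0.0124, 0.011], [0.0155, -0.1067, -0.9942, 0.8674], [0.0, 0.0, 0.0, 1.0]]
```

View pics/scene0.png

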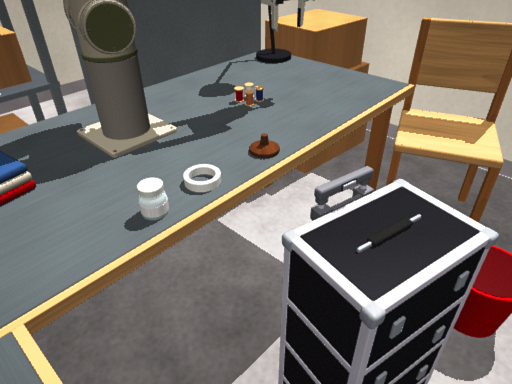

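View pics/top0.png

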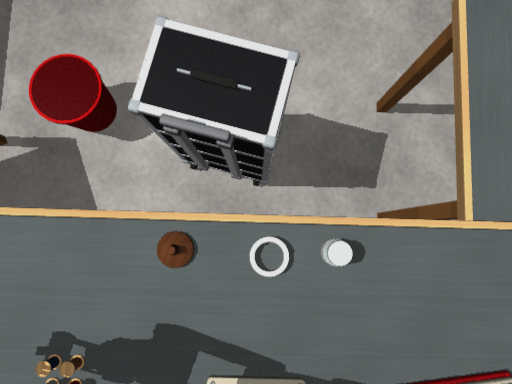

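The scene view shows the case beyond the bench at right, with the tow handle on its bench side (about 345,188). In the top view the lid corners are at about (162,20), (297,57), (270,143) and (133,107), and the grip bar runs about (162,120)–(230,135). The bench has the stand (176,249), tape (270,256) and jar (338,252).

```bash
python3 - <<'E'
import cv2
a=cv2.imread("pics/top0.png")[85:185,125:285]
cv2.imwrite("pics/topc.png",cv2.resize(a,None,fx=5,fy=5,interpolation=cv2.INTER_CUBIC))
E
```

```text
(no output)
```

View pics/topc.png

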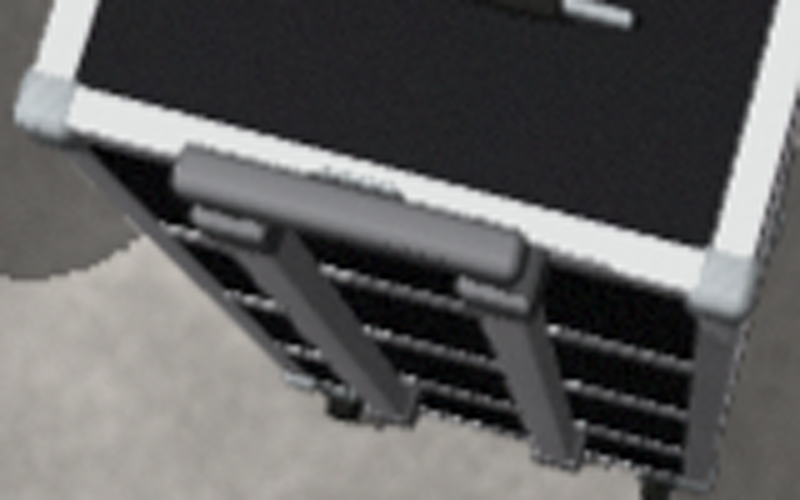

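The crop shows the bar from about (178,172) to (525,257) in crop pixels, with the button visible on its far side around (360,183). Next I work out its world pose and the shift in tool axes.

```bash
cat > h.py <<'E'
import numpy as np
from scipy.spatial.transform import Rotation as R
def ray(u,v,K,P,z):
    d=P[:3,:3]@np.linalg.solve(K,[u,v,1.]);o=P[:3,3];return o+d*(z-o[2])/d[2]
E
python3 - <<'E'
from h import *
from plant import robot
c=robot.read_camera("top");K,P=c['intrinsics'],c['pose']
f=lambda x,y,z:ray(125+(x-2)/5,85+(y-2)/5,K,P,z)
a,b=f(178,172,.045),f(525,257,.045);print('bar',a,b,(a+b)/2,np.linalg.norm(a-b))
d=a-b;print('yaw',np.degrees(np.arctan2(-d[0],d[1])))
for n,u,v,z in(('lidL',133,107,-.01),('lidR',270,143,-.01),('far',297,57,-.01),('doll',176,249,.02),('tape',270,256,.02),('jar',340,252,.075)):print(n,ray(u,v,K,P,z))
s=robot.read_state();Rt=R.from_rotvec(s['orientation']).as_matrix();print(Rt.round(3))
c=robot.read_camera("wrist");print(c['tool_from_camera'].round(3).tolist())
E
```

```text
bar [0.67698817 0.23526755 0.045     ] [0.64242732 0.07623835 0.045     ] [0.65970775 0.15575295 0.045     ] 0.16274132770560543
yaw -12.261086539307845
lidL [ 0.72144822  0.31780927 -0.01      ]
lidR [ 0.6424883  -0.01767088 -0.01      ]
far [ 0.86269875 -0.07940339 -0.01      ]
doll [0.3843915  0.18956535 0.02      ]
tape [ 0.37437281 -0.02316109  0.02      ]
jar [ 0.39018497 -0.16947344  0.075     ]
[[-0.973  0.231 -0.   ]
 [ 0.231  0.973 -0.001]
 [ 0.    -0.001 -1.   ]]
[[0.001, -0.967, -0.256, 0.071], [1.0, 0.001, 0.001, 0.001], [-0.001, -0.256, 0.967, -0.081], [0.0, 0.0, 0.0, 1.0]]
```

```bash
python3 -m jog '1 -.03 -.0148 0 0;1 -.03 -.0148 0 0;1 -.03 -.0148 0 0;1 -.03 -.0148 0 0;1 -.03 -.0148 0 0;1 -.03 -.0148 0 0;1 -.03 -.0148 0 0;1 -.03 -.0148 0 0;1 -.03 -.0148 0 0;1 -.03 -.0148 0 0'
python3 -m jog '1 -.03 -.0148 0 0;1 -.03 -.0148 0 0;1 -.03 -.0148 0 0;1 -.03 -.0148 0 0;1 -.03 -.0148 0 0;1 -.03 -.0148 0 0;1 -.03 -.0148 0 0;1 -.03 -.0148 0 0;1 -.03 -.0148 0 0;1 -.03 -.0148 0 0'
python3 -m jog '1 0 0 0 7;1 0 0 0 7;1 0 0 0 7;1 0 0 0 7;1 0 0 0 7;1 0 0 0 7;1 0 0 0 7;1 0 0 0 7;1 0 0 0 7;1 0 0 0 7'
python3 -m jog '1 0 0 0 7;1 0 0 0 7;1 0 0 0 5.3;1 0 0 0 0;1 0 0 0 0;1 0 0 0 0'
python3 - <<'E'
from h import *
from plant import robot
import cv2
s=robot.read_state();print(s['t'],s['q'],s['tool_pos'],R.from_rotvec(s['orientation']).as_matrix().round(3))
c=robot.read_camera("wrist");cv2.imwrite("pics/w1.png",c['color'][...,::-1]);print(c['intrinsics'].tolist())
E
```

```text
t: 1.03
tool_pos: [0.3972, 0.3693, 0.3027]
orientation: [0.365, 3.12, 0.0]
force: [-0.7, -1.0, 0.4]
opening: 0.0929
gripper_force: 0.0
t: 1.87
tool_pos: [0.6549, 0.1561, 0.3024]
orientation: [-0.365, -3.12, 0.0]
force: [0.3, 0.4, 0.1]
opening: 0.0928
gripper_force: 0.0
t: 2.7
tool_pos: [0.6538, 0.1574, 0.3023]
orientation: [-2.095, -2.34, 0.001]
force: [0.1, -0.7, 0.6]
opening: 0.093
gripper_force: 0.0
t: 3.2
tool_pos: [0.6539, 0.1574, 0.3025]
orientation: [-2.449, -1.967, 0.0]
force: [-0.3, -1.2, -0.1]
opening: 0.0928
gripper_force: 0.0
3.2 [ 1.59985129e-01  3.26897289e-01  1.26229058e+00 -1.61957055e-05
  1.55271547e+00  3.77261945e-01] [0.65388329 0.15737084 0.30252977] [[ 0.216  0.976 -0.   ]
 [ 0.976 -0.216 -0.   ]
 [-0.    -0.    -1.   ]]
[[279.9974865657922, 0.0, 259.5980502261738], [0.0, 279.9974865657922, 193.34407515862705], [0.0, 0.0, 1.0]]
```

View pics/w1.png

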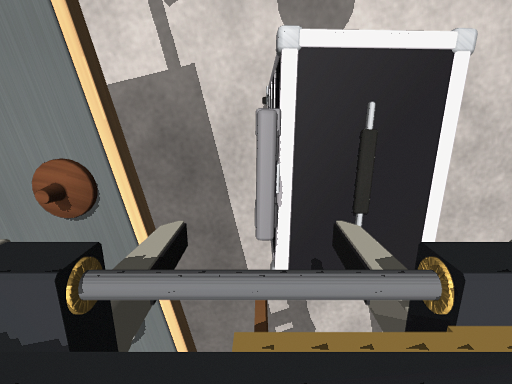

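The wrist view shows the bar from about (267,109) to (264,239), button side towards the lid (right).

```bash
python3 - <<'E'
from h import *
from plant import robot
s=robot.read_state();T=np.eye(4);Rt=R.from_rotvec(s['orientation']).as_matrix();T[:3,:3]=Rt;T[:3,3]=s['tool_pos']
c=robot.read_camera("wrist");K=c['intrinsics'];P=T@c['tool_from_camera']
a,b=ray(267.5,109,K,P,.050),ray(264.5,239,K,P,.050);m=(a+b)/2;d=a-b
print(a,b,m,np.linalg.norm(d),np.degrees(np.arctan2(-d[0],d[1])))
e=ray(289,50,K,P,-.01)-ray(281,260,K,P,-.01);print('lid',np.degrees(np.arctan2(-e[0],e[1])))
print('tool dxyz',Rt.T@(np.append(m[:2],.105)-s['tool_pos']))
import cv2
g=cv2.cvtColor(c['color'],cv2.COLOR_RGB2GRAY);cv2.imwrite("pics/w1c.png",cv2.resize(c['color'][95:250,225:305,::-1],None,fx=3.8,fy=3.8,interpolation=cv2.INTER_CUBIC))
E
```

```text
[0.67995914 0.23740609 0.05      ] [0.6427535  0.08127405 0.05      ] [0.66135632 0.15934007 0.05      ] 0.16050380510897858 -13.40338389579073
lid -13.294364294818907
tool dxyz [0.00353785 0.00691378 0.19758161]
```

View pics/w1c.png

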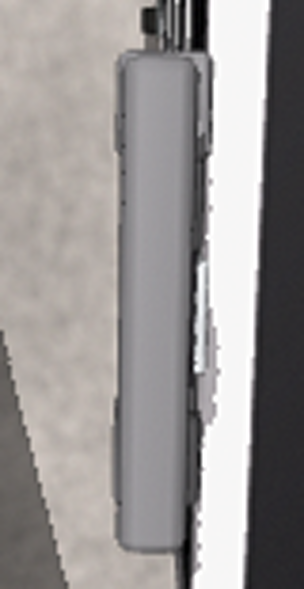

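```bash
python3 -m jog '1 .0035 .007 .02 .9;1 0 0 .02 0;1 0 0 .02 0;1 0 0 .02 0;1 0 0 .02 0;1 0 0 .02 0;1 0 0 .02 0;1 0 0 .02 0;1 0 0 .02 0;1 0 0 .0175 0'
python3 -m jog '1 0 0 0 0;1 0 0 0 0;.6 0 0 0 0;.6 0 0 0 0;.6 0 0 0 0;.6 0 0 0 0' 40
python3 - <<'E'
from plant import robot
import cv2
c=robot.read_camera("wrist");cv2.imwrite("pics/w2.png",c['color'][...,::-1])
E
```

```text
t: 4.13
tool_pos: [0.6611, 0.1592, 0.1037]
orientation: [-2.466, -1.946, 0.001]
force: [0.5, -0.1, 0.1]
opening: 0.0932
gripper_force: 0.0
t: 4.63
tool_pos: [0.6623, 0.1594, 0.1068]
orientation: [2.467, 1.944, 0.003]
force: [0.5, 0.3, 0.1]
opening: 0.0709
gripper_force: 0.0
```

View pics/w2.png

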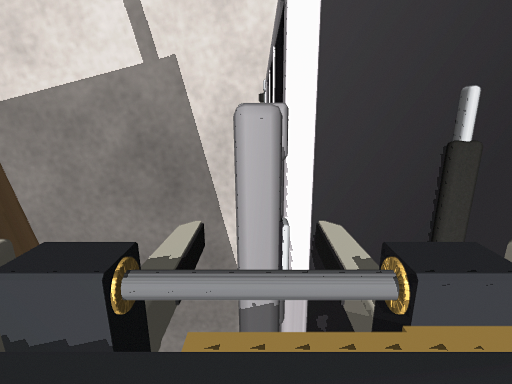

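The bar is centred between the fingers: bar axis at column 260, fingertips at 204 and 318. I close next.

```bash
python3 -m jog '0 0 0 0 0;0 0 0 0 0;0 0 0 0 0;0 0 0 0 0;0 0 0 0 0;0 0 0 0 0;0 0 0 0 0;0 0 0 0 0;0 0 0 0 0;0 0 0 0 0' 40
```

```text
t: 5.52
tool_pos: [0.6617, 0.1592, 0.1052]
orientation: [2.467, 1.944, 0.001]
force: [4.0, -0.9, -3.4]
opening: 0.0237
gripper_force: 40.0
```

```bash
python3 -m jog '0 0 0 -.003 0;0 0 0 -.005 0;0 0 0 -.008 0;0 0 0 -.008 0;0 0 0 -.008 0;0 0 0 -.008 0'
```

```text
t: 6.02
tool_pos: [0.6617, 0.1592, 0.1443]
orientation: [2.468, 1.944, 0.0]
force: [8.9, 0.5, -10.3]
opening: 0.0237
gripper_force: 40.0
```

```bash
python3 -m jog '0 0 0 -.012 0;0 0 0 -.012 0;0 0 0 -.012 0;0 0 0 -.012 0;0 0 0 -.012 0;0 0 0 -.012 0;0 0 0 -.012 0;0 0 0 -.012 0;0 0 0 -.012 0;0 0 0 -.012 0'
python3 -m jog '0 0 0 -.012 0;0 0 0 -.012 0;0 0 0 -.012 0;0 0 0 -.012 0;0 0 0 -.012 0;0 0 0 -.012 0;0 0 0 -.012 0;0 0 0 -.012 0;0 0 0 -.008 0;0 0 0 0 0'
```

```text
t: 6.85
tool_pos: [0.6617, 0.1592, 0.264]
orientation: [-2.468, -1.944, 0.001]
force: [9.9, 0.4, -11.2]
opening: 0.0235
gripper_force: 40.0
t: 7.68
tool_pos: [0.6617, 0.1592, 0.3699]
orientation: [2.468, 1.944, 0.0]
force: [1.4, -1.4, 1.8]
opening: 0.0239
gripper_force: 40.0
```

```bash
python3 -m jog '0 0 0 -.004 0;0 0 0 -.004 0;0 0 0 -.004 0;0 0 0 -.002 0;0 0 0 0 0'
for i in 1; do python3 -m jog '0 0 0 -.001 0;0 0 0 -.001 0;0 0 0 0 0'; done
```

```text
t: 8.1
tool_pos: [0.6617, 0.1592, 0.3819]
orientation: [-2.468, -1.944, 0.001]
force: [5.3, -0.4, -6.3]
opening: 0.0237
gripper_force: 40.0
t: 8.35
tool_pos: [0.6617, 0.1592, 0.3832]
orientation: [-2.468, -1.944, 0.002]
force: [6.6, -0.4, -8.0]
opening: 0.024
gripper_force: 40.0
```

```bash
python3 -m jog '0 0 0 -.001 0;0 0 0 -.001 0;0 0 0 0 0';python3 -m jog '0 0 0 -.001 0;0 0 0 -.001 0;0 0 0 0 0'
```

```text
t: 8.6
tool_pos: [0.6617, 0.1592, 0.3852]
orientation: [-2.468, -1.944, 0.002]
force: [6.9, 0.1, -8.8]
opening: 0.0237
gripper_force: 40.0
t: 8.85
tool_pos: [0.6618, 0.1592, 0.3862]
orientation: [-2.467, -1.943, 0.003]
force: [8.4, -0.9, -13.0]
opening: 0.0239
gripper_force: 40.0
```

```bash
python3 -m jog '0 0 0 -.001 0;0 0 0 -.001 0;0 0 0 0 0'
```

```text
t: 9.1
tool_pos: [0.6619, 0.1592, 0.3862]
orientation: [-2.467, -1.943, 0.006]
force: [11.8, 0.4, -20.4]
opening: 0.0237
gripper_force: 40.0
```

The end stop is reached: the force climbs while z stays put. I relax the pull and open, and the button should spring out.

```bash
python3 -m jog '0 0 0 .002 0;0 0 0 0 0';python3 -m jog '.55 0 0 0 0;.55 0 0 0 0;.55 0 0 0 0;.55 0 0 0 0;.55 0 0 0 0;.55 0 0 0 0'
python3 - <<'E'
from plant import robot
import cv2
c=robot.read_camera("wrist");cv2.imwrite("pics/w3.png",c['color'][...,::-1])
E
```

```text
t: 9.27
tool_pos: [0.6618, 0.1592, 0.3862]
orientation: [-2.467, -1.943, 0.003]
force: [8.7, 0.1, -12.6]
opening: 0.024
gripper_force: 40.0
t: 9.77
tool_pos: [0.6613, 0.1594, 0.3896]
orientation: [-2.468, -1.944, -0.0]
force: [0.6, 0.1, 0.4]
opening: 0.0507
gripper_force: 0.0
```

View pics/w3.png

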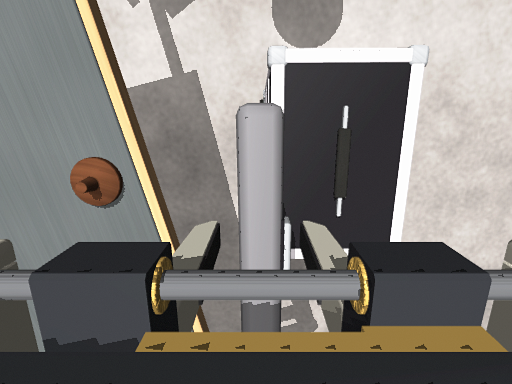

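The bar stays up between the opened fingers, and the button stands proud again at (287,235). I slide 45 mm along the bar and grip it there.

```bash
python3 -m jog '.55 .009 0 .003 0;.55 .009 .0005 0 0;.55 .009 0 0 0;.55 .009 0 0 0;.55 .009 0 0 0;.55 0 0 0 0;.55 0 0 0 0' 20
python3 -m jog '0 0 0 0 0;0 0 0 0 0;0 0 0 0 0;0 0 0 0 0;0 0 0 0 0;0 0 0 0 0;0 0 0 0 0;0 0 0 0 0' 20
python3 - <<'E'
from plant import robot
import cv2,numpy as np
a=robot.read_camera("wrist")['color'][...,::-1];b=robot.read_camera("scene")['color'][...,::-1]
cv2.imwrite("pics/f.png",cv2.resize(np.vstack([a[90:290,120:420],b[60:260,212:512]]),None,fx=1.45,fy=1.45))
E
```

```text
t: 10.4
tool_pos: [0.6726, 0.2038, 0.386]
orientation: [-2.467, -1.946, 0.001]
force: [0.2, -0.9, -0.8]
opening: 0.0512
gripper_force: 0.0
t: 11.07
tool_pos: [0.672, 0.2027, 0.3863]
orientation: [-2.467, -1.944, 0.002]
force: [-5.5, -0.7, 1.4]
opening: 0.024
gripper_force: 20.0
```

View pics/f.png

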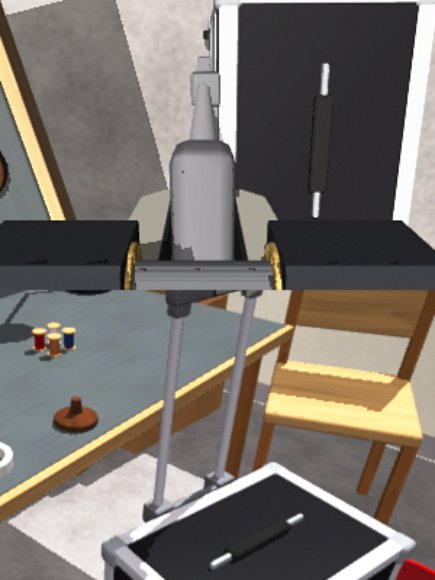

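The handle is fully up and the fingers hold plain bar, with the opening at 24 mm. I press down gently to check that it is latched, then return.

```bash
python3 -m jog '0 0 0 .002 0;0 0 0 .002 0;0 0 0 .001 0;0 0 0 0 0';python3 -m jog '0 0 0 -.002 0;0 0 0 -.002 0;0 0 0 0 0;0 0 0 0 0'
```

```text
t: 11.5
tool_pos: [0.6719, 0.2027, 0.3836]
orientation: [2.468, 1.944, 0.001]
force: [-9.4, -3.1, 10.2]
opening: 0.024
gripper_force: 20.0
t: 11.83
tool_pos: [0.6721, 0.2027, 0.384]
orientation: [-2.467, -1.943, 0.004]
force: [-5.8, -1.5, -5.1]
opening: 0.024
gripper_force: 20.0
```

Pushing down met 10 N, where an unlatched handle would give about 2 N, so it is latched.

```bash
python3 -c "
from plant import robot
print(robot.close_job())"
```

```text
the job is handed in; nothing more can be done
None
```

The tow handle is fully out and latched at the second stop, with the button sprung out and the gripper closed on the plain part of the bar, about 45 mm off the middle; the bench things were not touched, and the job was handed in at about 12 s.

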